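# Lift the hot bath lid off with the lid lifter and park it in the support ring

### The arm

A 7-joint arm with a two-finger parallel gripper is mounted at the origin on a cart in front of the work surface, level with it; the furniture and walls round the work are solid. World frame = base frame: x ahead of the robot, y to its left, z up, the work surface at z = 0. Lengths are in m, angles in rad, forces in N, time in s.
With the tool pointing down it reaches from about 0.425 to 1.025 m from the base axis. Payload 9.4 kg.
Tool frame: the origin (TCP) lies between the finger pads; the fingertips stand 19 mm ahead of it and the grasp point (between the pads) is the TCP; z points along the fingers, y is the line along which they close (so a half turn about z gives the same grasp; the last joint's range is limited). The gripper opens to 85 mm and grips with 20 to 120 N. Pads are 22 mm wide; open, the fingers measure 114 mm over their backs; the gripper's body (76 mm by 85 mm) begins 54 mm behind the grasp point. The pads swing forward as they close: fully open they stand 13 mm farther back than shut.
Start: joints at [-1.201, 0.599, -0.003, 1.599, 0.002, 0.943, -0.08], TCP at [0.313, 0.654, 0.222] pointing down, gripper open.
Joint ranges: [-2.57, 2.57], [-0.35, 1.97], [-1.29, 1.29], [0.11, 2.56], [-1.05, 4.19], [0.11, 1.86], [-2.63, 2.63]. Speed limits (rad/s): [2.22, 2.22, 3.01, 3.01, 3.14, 3.14, 3.14].

### API

Orientations are given as a unit quaternion [w, x, y, z].
In Python, from rig import telemetry, optics, manip gives the robot as it stands. The module is installed in compiled form; this text tells all that it offers.
- The arm moves only by the tool jog_arm, never from a script. Its argument "motion" is a list of rows, each an object with "dp": the shift along the tool's x, y, z in m, a list of three; "turn": the turn about the tool's z in degrees; "claw": the opening, from 0 (shut) to 1 (fully open). In form: [{"dp": [dx, dy, dz], "turn": turn, "claw": claw}, ...]. A call has 1 to 20 rows; each row shifts and turns the commanded pose from where the row before left it, along the tool's axes as they then stand; what a row does not reach is not made up. A row lasts 1/12 s, in which the tool goes at most 41.7 mm and 7.16 degrees, less where a joint would pass 70% of its speed; a pose out of reach is approached as far as the arm can. A call is refused whole if a number of a shift passes 0.0417 or a number of a turn 7.16, either way. A call with a gripper value outside its range is refused whole. The fingers move at their own pace and stop on an object; "grip_force" is the grip in N (left out, the last holds). Time passes only in rows, so rows that do not move let the fingers close. It gives the time, the measured TCP pose, the force, the opening and the grip force at its end, in the units of the state.
- telemetry.get_obs(): the state, without advancing time (a new reading comes with each control period).
- optics.get_image(name): name is "scene" or "top"; returns the picture (420x560x3 uint8, red, green, blue); there is no depth.
- optics.camera_info(name): a dict with "K" (3x3 intrinsics, pixels), "extrinsics" (4x4, takes a point from world to camera coordinates). Camera axes: x right, y down, z forward; pixel columns grow to the right and rows downward; lengths in m; the calibration is good to about 2 mm. A picture is of the moment at which its call begins. camera_info takes no time and is no camera call.
- manip.job_done(): hands the job in; it is judged then, once.
The state is a dict: "t": time; "qpos": joint angles; "dq": joint speeds; "tau": joint torques, N m; "eef_pos": TCP position; "ee_rot": TCP orientation; "wrist_force": force on the tool from outside, world axes, zero at the start; "wrist_torque": the same for the moment, N m; "gripper_width": finger opening in m; "grasp_force": force on a finger pad.
Only numpy, scipy, OpenCV 4.12 (cv2) and the standard library are available. Lean on these libraries where they do the work, as an engineer would, in place of code of your own. Each camera call takes 0.05 s, during which the arm holds its last target. There are 200 camera calls.

### The job

The round lid on the dry-block bath is hot: using only the lid lifter, hook it under the lid's loop handle, lift the lid straight off keeping it level, lower it gently into the support ring of the retort stand until its plug is in the ring and the disc sits flat on it, then unhook. Stand the lifter back upright on the bench, clear of the lid. Keep the gripper and arm off the lid, the bath and the stand, press only lightly on the lid and its seat, and leave the small things lying about alone.

Things in the scene. Friction and masses are not known exactly. Their poses are not given: they have to be found in the camera images.
- lid: Plain steel lid, 0.3 to 0.55 kg, at the start in the bath's mouth (about 2 mm of play all round). Origin: centre of the disc's underside, z up. Disc 130 mm across, 5 mm thick (top face z = 5 mm); below it a plug 100 mm across, 10 mm deep, chamfered 3 mm. Loop handle on top, in its y-z plane.
- loop_bar (a point): Middle of the axis of the loop handle's level bar, 21 mm above the lid's origin. Round bar 7 mm thick, straight along the lid's y from -20 to +20 mm; its underside is 12.5 mm above the disc's top face; the loop's feet stand at y = +-27 mm. At the start the bar lies within 0.7 rad of the world y direction. The lid balances level when carried at the bar's middle.
- lifter: Steel lid lifter, 0.2 kg, 171 mm tall, stands upright by itself on two skids. Origin: level with the skids' undersides, under the grip; z up, x = where its blade points (world +x within 0.4 rad at the start). Skids: 6 mm rods along x at y = +-42 mm, x -34 to +32 mm, flat from -28 to +26; they slide on the lid's top either side of the loop and limit its tilting.
- lifter_grip (a point): Middle of the place to pinch on the lifter's black flat-sided grip, 142 mm above its origin; the grip is 28 mm in x, 18 mm in y (pinch across y), from z = 101 to 171 mm of the lifter. Yoke for the skids below it: 6 mm thick, 90 mm wide, at x = -8 mm, up to z = 43 mm.
- lifter_blade (a point): Top of the blade under the grip, 8.5 mm above the lifter's origin. Blade 16 mm wide, x -12 to +15.5 mm, 5 mm thick; front lip (x 11.5 to 15.5) 2 mm higher. Shank's front face at x = -4 mm. Skids on the lid: the lip passes under the bar with 2 mm to spare. Bar against the shank: 4 mm rise takes up the slack, then the lid is carried; once it has landed, lower 4 mm again to unhook.
- bath: White dry-block bath (fixed), housing 170 x 180 mm and 80 mm high, origin on the bench under the centre of its mouth, x to its back.
- bath_mouth (a point): Centre of the bath's round mouth, in the plane on which the lid's disc rests, 92 mm above the bench; mouth 106 mm wide, steel collar 126 mm across, 12 mm high.
- stand: Retort stand (fixed), origin on the bench under the ring's centre; x points from ring to rod (world +x within 0.3 rad). Dark base plate x -65 to +125 mm, 120 mm wide; 12 mm rod at x = +100, 204 mm tall. Level dark support ring of 8 mm round bar, 123 mm outside, 107 mm inside; its top is anywhere from 50 to 110 mm above the bench and that height is not reported: feel for it.
- ring_axis (a point): Point on top of the stand's base plate straight below the ring's centre (10 mm above the bench).
- timer: Small white bench timer, 62 x 66 x 17 mm, origin under its centre. Leave alone.
- forceps: Steel forceps lying flat, 23 x 128 x 10 mm, origin under the centre. Leave alone.
- tube: Plastic screw-cap tube lying on the bench, 108 x 22 x 22 mm (long in x), origin under its centre. Leave alone.
Not all that is in view belongs to the job. Leave any green look-alike of the lifter alone.

How it is judged:
On the way, in this order (a step that is already met when the one before it is completed fails the run):
1. the lid hangs level on the lifter, clear above the bath (contact force between lid and lifter above 1.5 N and contact force between lid and bath below 0.1 N and height (world z) of lid above 0.112 m and angle between lid's own z axis and vertical below 0.2 rad), for 0.3 s.
2. the lid, lowered on the lifter, sits flat in the ring with its weight on the stand while the blade is still under the loop (contact force between lid and stand above 1.5 N and horizontal distance between lid and ring_axis below 0.007 m and angle between lid's own z axis and vertical below 0.04 rad and horizontal distance between lifter_blade and loop_bar below 0.013 m), for 0.2 s.
At the end, for the whole second after the job is handed in: The lid rests in the support ring, within 7 mm of the ring's axis and level within 0.04 rad, at rest; the lifter no longer touches it and stands upright (within 0.1 rad) on the bench, at rest (contact force between lid and stand above 1.5 N and horizontal distance between lid and ring_axis below 0.007 m and angle between lid's own z axis and vertical below 0.04 rad and linear speed of each of lid, lifter below 0.02 m/s and contact force between lid and lifter below 0.1 N and angle between lifter's own z axis and vertical below 0.1 rad and height (world z) of lifter below 0.006 m).
It fails at once if gripper or arm touches the hot lid, or pushes the bath or the stand (contact force between any of the fingers, the arm and lid above 0.5 N or contact force between any of the fingers, the arm and bath above 2 N or contact force between any of the fingers, the arm and stand above 2 N).
It fails at once if the lifter bears on the lid, or the lid on the ring or in the bath's mouth, with more than 20 N (contact force between lifter and lid above 20 N or contact force between lid and stand above 20 N or contact force between lid and bath above 20 N).
It fails at once if the lid tips by more than 0.3 rad or falls below the ring (angle between lid's own z axis and vertical above 0.3 rad or height (world z) of lid below 0.04 m).
It fails at once if a bystander is moved by more than 20 mm (distance of any of timer, forceps, tube from where it was at the start of the episode above 0.02 m).
It also fails if it takes over 70 s, if anything falls off the work surface, if the arm or the gripper's body presses on something with over 40 N, if the wrist force passes 120 N, or if a joint passes its speed limit or range.

## Working session

There is one attempt and no reset: what is moved stays moved. The work goes in short steps, Python scripts to look and compute and a tool call to move; the robot and the scene stay as the last step left them, time stands still between calls to the robot, and variables do not carry over. Pictures are saved under pics/ and viewed, at most 12 in all, crops included, and the job is handed in when it is done.

Besides the shell and the picture viewer there is one more tool, called in YAML: its name, and indented under it one key for each argument. jog_arm: Moves the arm, as the interface text tells. Its arguments: {"type":"object","properties":{"motion":{"type":"array","items":{"type":"object","properties":{"dp":{"type":"array","items":{"type":"number"}},"turn":{"type":"number"},"claw":{"type":"number"}}}},"grip_force":{"type":"number"}},"required":["motion"]}

```bash
mkdir -p pics; python3 - <<'E'
from rig import telemetry, optics
import cv2,numpy as np
np.set_printoptions(precision=5,suppress=True)
for n in("scene","top"):
    cv2.imwrite(f"pics/{n}0.png",optics.get_image(n)[:,:,::-1])
    c=optics.camera_info(n);print(n,np.array(c["K"]),np.array(c["extrinsics"]))
print(telemetry.get_obs())
E
```

```text
scene [[445.77805   0.      281.75568]
 [  0.      445.77805 208.3791 ]
 [  0.        0.        1.     ]] [[ 0.80668 -0.59078 -0.01572 -0.48924]
 [-0.45764 -0.60763 -0.64912  0.27481]
 [ 0.37393  0.53082 -0.76053  1.11952]
 [ 0.       0.       0.       1.     ]]
top [[428.04973   0.      283.59567]
 [  0.      428.04973 208.55655]
 [  0.        0.        1.     ]] [[ 0.00656 -0.99998 -0.00119 -0.08003]
 [-0.99525 -0.00641 -0.09716  0.5498 ]
 [ 0.09716  0.00182 -0.99527  1.05619]
 [ 0.       0.       0.       1.     ]]
{'t': 0.1, 'qpos': array([-1.2007 ,  0.60006, -0.00255,  1.60006,  0.00178,  0.94291,
       -0.0798 ]), 'dq': array([-0.00071, -0.00263,  0.00069, -0.00321,  0.00092, -0.00282,
       -0.00057]), 'tau': array([  0.00427, -77.79893,   1.56957, -25.86217,   0.01265,   0.0055 ,
         0.00004]), 'eef_pos': array([0.31307, 0.65343, 0.22109]), 'ee_rot': array([-0.0001 ,  0.22152,  0.97516, -0.00071]), 'wrist_force': array([-0.28507,  0.13758, -0.37353]), 'wrist_torque': array([-0.01112,  0.03664,  0.03269]), 'grasp_force': 0.0, 'gripper_width': 0.0850929888723954}
```

View pics/scene0.png

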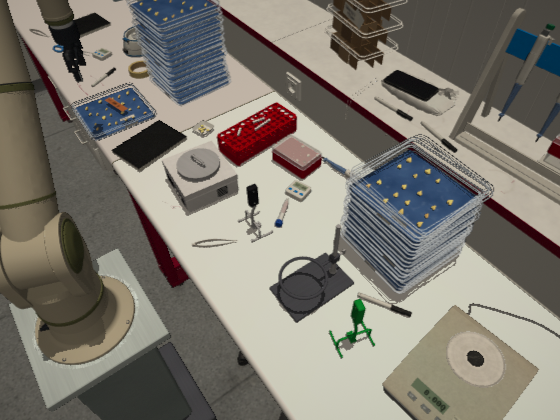

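View pics/top0.png

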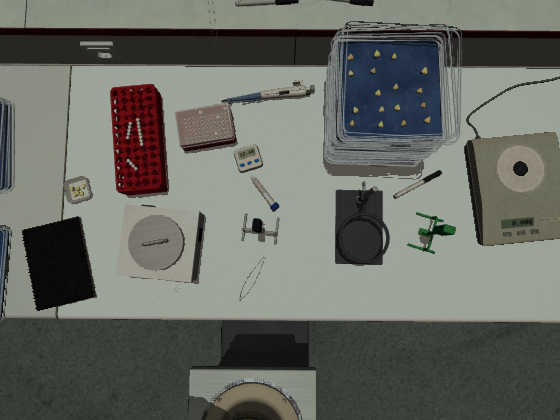

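The top view shows the bath and lid at about (157,243), the lifter at (260,227), the ring at (362,238) and the green decoy at (432,232). Next I'll enlarge these.

```bash
cat > h.py <<'E'
import numpy as np,cv2
from rig import telemetry,optics
np.set_printoptions(precision=4,suppress=True)
def cam(n):
    c=optics.camera_info(n);return np.array(c["K"]),np.array(c["extrinsics"])
def proj(n,P):
    K,E=cam(n);P=np.atleast_2d(P);q=(P@E[:3,:3].T+E[:3,3])@K.T;return q[:,:2]/q[:,2:]
def back(n,uv,z):
    K,E=cam(n);d=E[:3,:3].T@np.linalg.solve(K,[uv[0],uv[1],1]);o=-E[:3,:3].T@E[:3,3]
    return o+d*(z-o[2])/d[2]
def tile(im,x,y,w=100,h=75,s=4):
    return cv2.resize(im[y:y+h,x:x+w],None,fx=s,fy=s,interpolation=cv2.INTER_CUBIC)
E
python3 - <<'E'
from h import *
t=cv2.imread("pics/top0.png");s=cv2.imread("pics/scene0.png")
t2=cv2.convertScaleAbs(t,alpha=1.3)
cv2.imwrite("pics/m1.png",np.vstack([np.hstack([tile(t2,110,205),tile(t2,212,195)]),np.hstack([tile(t,312,195),tile(s,210,175)])]))
print(back("top",(156.5,243),.097),back("top",(260,227),.15),back("top",(362,239),.08))
E
```

```text
[0.4603 0.2212 0.097 ] [ 0.4966 -0.0243  0.15  ] [ 0.4733 -0.2642  0.08  ]
```

View pics/m1.png

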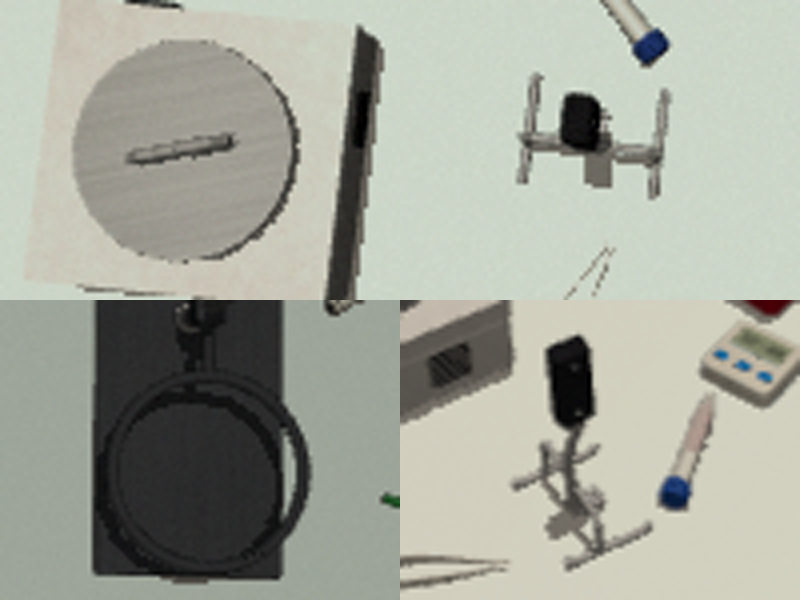

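```bash
python3 - <<'E'
from h import *
B=lambda x,y,ox,oy,z,n="top":back(n,(ox+(x)/4-.4,oy+y/4-.4),z)
# lifter skids top view (crop offset 212,195)
L=[B(x-400,y,212,195,.003)[:2] for x,y in((537,75),(523,182),(666,92),(654,197))]
print("skids",L, "mid",np.mean(L,0)); 
x=(L[0]-L[1])+(L[2]-L[3]); print("yaw",np.arctan2(x[1],x[0]),(lambda d:np.arctan2(-d[0],d[1]))(L[0]+L[1]-L[2]-L[3]))
# grip top-face scene: bounds ; grip centre in top view
print("grip top",B(580-400,120,212,195,.171))
# bath lid
print("lid",B(185,151,110,205,.095)); a,b=B(127,157,110,205,.1165),B(237,140,110,205,.1165);print("bar",a,b,(a+b)/2,np.arctan2(-(a-b)[0],(a-b)[1]))
# base plate
c=[B(x,y-300,312,195,.01)[:2] for x,y in((94,573),(281,578),(96,300),(283,300))];print("plate",c)
for z in(.05,.08,.11):
    print(z,B(206,472-300,312,195,z), np.linalg.norm(B(100,172,312,195,z)-B(311,172,312,195,z)))
# overlays
t=cv2.imread("pics/top0.png");s=cv2.imread("pics/scene0.png")
th=np.linspace(0,2*np.pi,200)
S=tile(s,255,240,100,75,8)
for z,col in((.05,(0,0,255)),(.08,(0,255,0)),(.11,(255,255,0))):
    p=B(206,172,312,195,z)
    r=np.c_[p[0]+.0615*np.cos(th),p[1]+.0615*np.sin(th),0*th+z-.004]
    q=proj("scene",r); cv2.polylines(S,[np.int32((q-[255,240])*8+4)],True,col,1)
cv2.imwrite("pics/m2.png",S)
E
```

```text
skids [array([0.5396, 0.021 ]), array([0.4706, 0.029 ]), array([ 0.5291, -0.0624]), array([ 0.4615, -0.0552])] mid [ 0.5002 -0.0169]
yaw -0.11022495037632232 -0.11594151104400809
grip top [ 0.5006 -0.018   0.171 ]
lid [0.4618 0.2234 0.095 ]
bar [0.4578 0.2502 0.1165] [0.468  0.1872 0.1165] [0.4629 0.2187 0.1165] 0.16007512791224027
plate [array([ 0.4144, -0.208 ]), array([ 0.412 , -0.3265]), array([ 0.5889, -0.2102]), array([ 0.5897, -0.3306])]
0.05 [ 0.4776 -0.2724  0.05  ] 0.1296533224484394
0.08 [ 0.4766 -0.2669  0.08  ] 0.12596480638709434
0.11 [ 0.4757 -0.2614  0.11  ] 0.12227629032574927
```

View pics/m2.png

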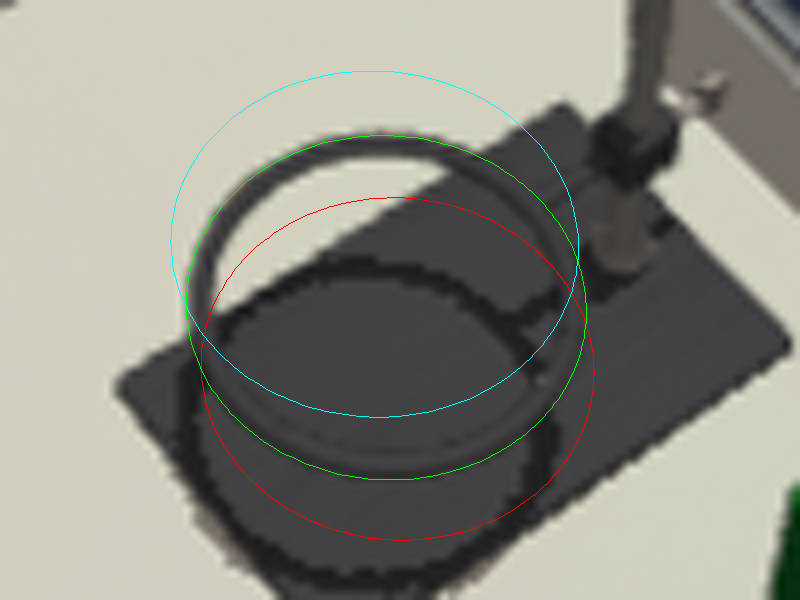

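```bash
python3 - <<'E'
from h import *
t=cv2.imread("pics/top0.png");s=cv2.imread("pics/scene0.png")
def P(x,y,yaw,z0,pts):
    c,sn=np.cos(yaw),np.sin(yaw);p=np.array(pts,float);return np.c_[x+c*p[:,0]-sn*p[:,1],y+sn*p[:,0]+c*p[:,1],z0+p[:,2]]
th=np.linspace(0,2*np.pi,100);circ=lambda r,z:np.c_[r*np.cos(th),r*np.sin(th),0*th+z]
lid=[circ(.065,.005),[(0,-.027,.005),(0,-.027,.018),(0,-.02,.021),(0,.02,.021),(0,.027,.018),(0,.027,.005)]]
lif=[[(-.034,y,.003),(.032,y,.003)] for y in(.042,-.042)]+[[(a,b,.171) for a,b in((-.014,-.009),(.014,-.009),(.014,.009),(-.014,.009),(-.014,-.009))],[(0.014,-.009,.101),(-.014,-.009,.101)]]
def ov(im,n,x,y,items):
    S=tile(im,x,y)
    for pose,m in items:
        for pl in m:
            q=proj(n,P(*pose,pl));cv2.polylines(S,[np.int32(np.round((q-[x,y]+.5)*4-.5))],False,(0,0,255),1)
    return S
A=((.4622,.222,.155,.092),lid);B=((.5002,-.0175,-.113,0),lif)
cv2.imwrite("pics/m3.png",np.vstack([np.hstack([ov(t,"top",110,205,[A]),ov(t,"top",212,195,[B])]),np.hstack([ov(s,"scene",150,130,[A]),ov(s,"scene",210,175,[B])])]))
E
```

```text
(no output)
```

View pics/m3.png

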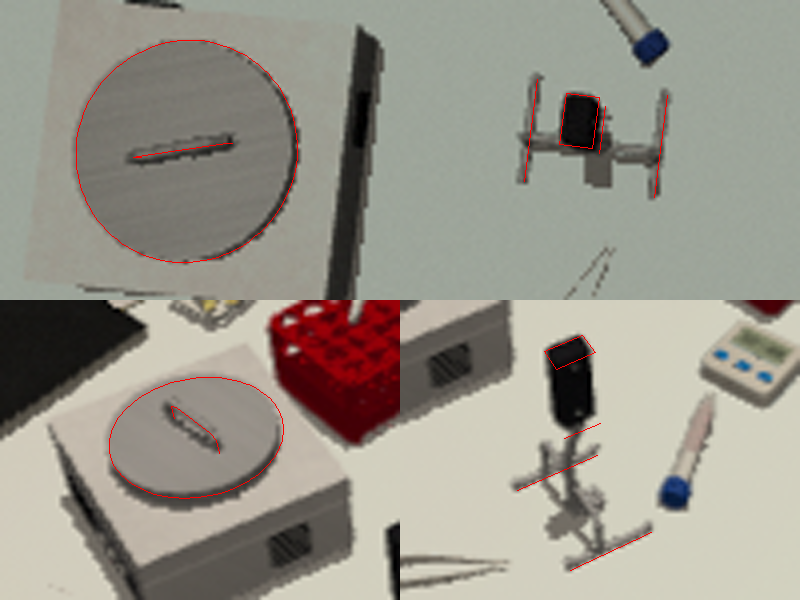

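Both overlays fit well. The lid is at about (.462,.2215), yaw .155; the lifter is at (.500,-.0175), yaw -.12; the ring is at (.477,-.267), z≈.08. Next is the motion helper.

```bash
cat >> h.py <<'E'
def plan(x,y,z,yaw=None):
    o=telemetry.get_obs();w,a,b,c=o["ee_rot"]
    yx,yy=2*(a*b-w*c),1-2*(a*a+c*c)
    ang=np.arctan2(-yx,yy)  # yaw of lifter frame whose y is the tool y
    yaw=ang if yaw is None else yaw
    t=-np.degrees(yaw-ang)
    d=np.array([x,y,z])-o["eef_pos"];cs,sn=np.cos(yaw),np.sin(yaw)
    # after turn: tool y=(-sn,cs), z down, x=y×z=(-cs,-sn)
    print("t",o["t"],"pos",o["eef_pos"],"yaw",ang,"F",o["wrist_force"],"M",o["wrist_torque"],"w",o["gripper_width"],o["grasp_force"])
    print("turn deg",t,"tool mm",1e3*np.array([-cs*d[0]-sn*d[1],-sn*d[0]+cs*d[1],-d[2]]),"q7",o["qpos"][6])
E
python3 -c "
from h import *
plan(.5002,-.0175,.26,-.12)"
```

```text
t 0.1 pos [0.3131 0.6534 0.2211] yaw -0.44674600419729354 F [-0.2851  0.1376 -0.3735] M [-0.0111  0.0366  0.0327] w 0.0850929888723954 0.0
turn deg -18.721167013268804 tool mm [-266.1011 -643.7001  -38.9091] q7 -0.07980200866775532
```

jog_arm:
  motion:
    - {"dp":[0,0,-0.013],"turn":-6.24,"claw":1}
    - {"dp":[0,0,-0.013],"turn":-6.24,"claw":1}
    - {"dp":[0,0,-0.013],"turn":-6.24,"claw":1}
    - {"dp":[-0.0157,-0.0379,0]}
    - {"dp":[-0.0157,-0.0379,0]}
    - {"dp":[-0.0157,-0.0379,0]}
    - {"dp":[-0.0157,-0.0379,0]}
    - {"dp":[-0.0157,-0.0379,0]}
    - {"dp":[-0.0157,-0.0379,0]}
    - {"dp":[-0.0157,-0.0379,0]}
    - {"dp":[-0.0157,-0.0379,0]}
    - {"dp":[-0.0157,-0.0379,0]}
    - {"dp":[-0.0157,-0.0379,0]}
    - {"dp":[-0.0157,-0.0379,0]}
    - {"dp":[-0.0157,-0.0379,0]}
    - {"dp":[-0.0157,-0.0379,0]}
    - {"dp":[-0.0157,-0.0379,0]}
    - {"dp":[-0.0157,-0.0379,0]}
    - {"dp":[-0.0157,-0.0379,0]}

```text
invalid input at $.motion[3]: expected keys dp, turn, claw
```

```bash
python3 -c "
from h import *
plan(.5002,-.0175,.142,-.12)"
```

```text
t 0.1 pos [0.3131 0.6534 0.2211] yaw -0.44674600419729354 F [-0.2851  0.1376 -0.3735] M [-0.0111  0.0366  0.0327] w 0.0850929888723954 0.0
turn deg -18.721167013268804 tool mm [-266.1011 -643.7001   79.0909] q7 -0.07980200866775532
```

jog_arm:
  motion:
    - {"dp":[0,0,-0.013],"turn":-6.24,"claw":1}
    - {"dp":[0,0,-0.013],"turn":-6.24,"claw":1}
    - {"dp":[0,0,-0.013],"turn":-6.24,"claw":1}
    - {"dp":[-0.0157,-0.0379,0],"turn":0,"claw":1}
    - {"dp":[-0.0157,-0.0379,0],"turn":0,"claw":1}
    - {"dp":[-0.0157,-0.0379,0],"turn":0,"claw":1}
    - {"dp":[-0.0157,-0.0379,0],"turn":0,"claw":1}
    - {"dp":[-0.0157,-0.0379,0],"turn":0,"claw":1}
    - {"dp":[-0.0157,-0.0379,0],"turn":0,"claw":1}
    - {"dp":[-0.0157,-0.0379,0],"turn":0,"claw":1}
    - {"dp":[-0.0157,-0.0379,0],"turn":0,"claw":1}
    - {"dp":[-0.0157,-0.0379,0],"turn":0,"claw":1}
    - {"dp":[-0.0157,-0.0379,0],"turn":0,"claw":1}
    - {"dp":[-0.0157,-0.0379,0],"turn":0,"claw":1}
    - {"dp":[-0.0157,-0.0379,0],"turn":0,"claw":1}
    - {"dp":[-0.0157,-0.0379,0],"turn":0,"claw":1}
    - {"dp":[-0.0157,-0.0379,0],"turn":0,"claw":1}
    - {"dp":[-0.0157,-0.0379,0],"turn":0,"claw":1}
    - {"dp":[-0.0157,-0.0379,0],"turn":0,"claw":1}

```text
t: 1.68
eef_pos: [0.49, 0.0197, 0.2609]
ee_rot: [0.0, 0.06, 0.998, 0.0]
wrist_force: [1.1, 0.2, -0.6]
gripper_width: 0.0855
grasp_force: 0.0
```

```bash
python3 -c "
from h import *
plan(.5002,-.0175,.142,-.12)"
```

```text
t 1.6833 pos [0.49   0.0197 0.2609] yaw -0.11991377234234754 F [ 1.0822  0.2102 -0.6056] M [ 0.0113 -0.0546  0.043 ] w 0.0855057538220783 0.0
turn deg 0.004940480860784581 tool mm [-14.5818 -35.6853 118.9312] q7 1.3101221895288033
```

jog_arm:
  motion:
    - {"dp":[0,0,0],"turn":0,"claw":1}
    - {"dp":[0,0,0],"turn":0,"claw":1}

```text
t: 1.85
eef_pos: [0.4902, 0.0191, 0.2607]
ee_rot: [-0.0, 0.063, 0.998, -0.0]
wrist_force: [-0.6, 0.4, -0.3]
gripper_width: 0.0855
grasp_force: 0.0
```

```bash
python3 -c "
from h import *
plan(.5002,-.0175,.142,-.12)"
```

```text
t 1.85 pos [0.4902 0.0191 0.2607] yaw -0.12547027045047085 F [-0.6039  0.3987 -0.2516] M [ 0.0349 -0.     -0.0425] w 0.08547048478958609 0.0
turn deg -0.3134234096071076 tool mm [-14.35   -35.1652 118.6804] q7 1.305295482695617
```

jog_arm:
  motion:
    - {"dp":[-0.0072,-0.0176,0],"turn":-0.3,"claw":1}
    - {"dp":[-0.0072,-0.0176,0],"turn":0,"claw":1}
    - {"dp":[0,0,0],"turn":0,"claw":1}
    - {"dp":[0,0,0.02],"turn":0,"claw":1}
    - {"dp":[0,0,0.02],"turn":0,"claw":1}
    - {"dp":[0,0,0.02],"turn":0,"claw":1}
    - {"dp":[0,0,0.02],"turn":0,"claw":1}
    - {"dp":[0,0,0.02],"turn":0,"claw":1}
    - {"dp":[0,0,0.018],"turn":0,"claw":1}
    - {"dp":[0,0,0],"turn":0,"claw":1}

```text
t: 2.68
eef_pos: [0.4983, -0.013, 0.1401]
ee_rot: [-0.003, 0.056, 0.998, 0.0]
wrist_force: [-0.6, 0.3, -0.6]
gripper_width: 0.0854
grasp_force: 0.0
```

```bash
python3 - <<'E'
from h import *
plan(.5002,-.0175,.142,-.12)
cv2.imwrite("pics/s1.png",np.hstack([tile(optics.get_image("scene")[:,:,::-1],200,130,100,110),tile(optics.get_image("top")[:,:,::-1],210,170,100,110)]))
E
```

```text
t 2.6833 pos [ 0.4983 -0.013   0.1401] yaw -0.1123901845396436 F [-0.6101  0.2909 -0.5726] M [-0.0084  0.0485  0.0045] w 0.08542334980345317 0.0
turn deg 0.4360103087518252 tool mm [-2.3763 -4.2087 -1.8624] q7 1.401509035033663
```

View pics/s1.png

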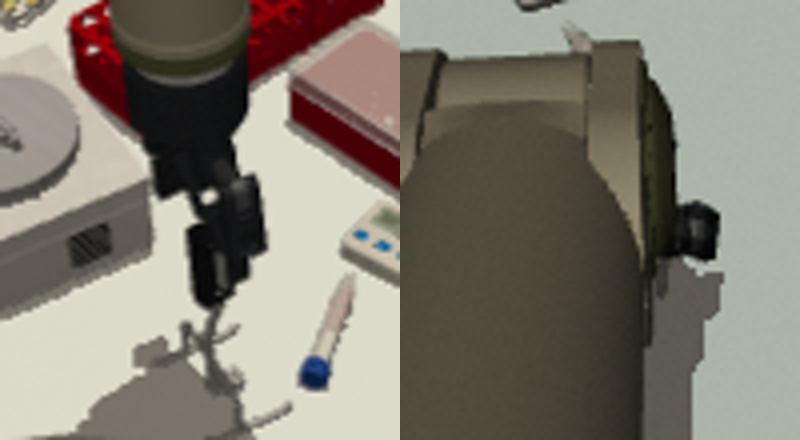

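The open fingers straddle the grip (it is between them near (215,255) in the left tile). I'll correct the 4 mm offset and close.

jog_arm:
  motion:
    - {"dp":[-0.002,-0.0042,-0.0019],"turn":0.4,"claw":1}
    - {"dp":[0,0,0],"turn":0,"claw":1}
    - {"dp":[0,0,0],"turn":0,"claw":1}

```text
t: 3.03
eef_pos: [0.5024, -0.0195, 0.146]
ee_rot: [0.001, 0.061, 0.998, 0.0]
wrist_force: [-0.3, -0.1, -0.6]
gripper_width: 0.0853
grasp_force: 0.0
```

```bash
python3 -c "
from h import *
plan(.5002,-.0175,.142,-.12)"
```

```text
t 3.0333 pos [ 0.5024 -0.0195  0.146 ] yaw -0.12235919868506714 F [-0.2918 -0.117  -0.635 ] M [ 0.0339 -0.0353  0.0179] w 0.08533832109657587 0.0
turn deg -0.13517212768716108 tool mm [2.4594 1.7334 3.9825] q7 1.405879256619877
```

jog_arm:
  motion:
    - {"dp":[0,0,0],"turn":0,"claw":0.4}
    - {"dp":[0,0,0],"turn":0,"claw":0.3}
    - {"dp":[0,0,0],"turn":0,"claw":0.2}
    - {"dp":[0,0,0],"turn":0,"claw":0.1}
    - {"dp":[0,0,0],"turn":0,"claw":0}
    - {"dp":[0,0,0],"turn":0,"claw":0}
    - {"dp":[0,0,0],"turn":0,"claw":0}
    - {"dp":[0,0,0],"turn":0,"claw":0}
  grip_force: 80

```text
t: 3.7
eef_pos: [0.5017, -0.0193, 0.1448]
ee_rot: [0.0, 0.061, 0.998, 0.0]
wrist_force: [0.2, 0.2, -0.3]
gripper_width: 0.0164
grasp_force: 78.9
```

```bash
python3 -c "
from h import *
plan(.5002,-.0175,.142,-.12)"
```

```text
t 3.7 pos [ 0.5017 -0.0193  0.1448] yaw -0.12166069660463821 F [ 0.176   0.1794 -0.3184] M [0.1439 0.003  0.0791] w 0.01635441936760317 78.90806436538696
turn deg -0.09515090649747576 tool mm [1.7302 1.5656 2.7653] q7 1.4060550016237892
```

jog_arm:
  motion:
    - {"dp":[0,0,-0.01],"turn":0,"claw":0}
    - {"dp":[0,0,-0.03],"turn":0,"claw":0}
    - {"dp":[0,0,-0.03],"turn":0,"claw":0}
    - {"dp":[0,0,-0.03],"turn":0,"claw":0}
    - {"dp":[0,0,-0.03],"turn":-4,"claw":0}
    - {"dp":[0,0,-0.025],"turn":-4,"claw":0}
    - {"dp":[0,0,0],"turn":-4,"claw":0}
    - {"dp":[0,0,0],"turn":-3.8,"claw":0}
    - {"dp":[0,0,0],"turn":0,"claw":0}
    - {"dp":[0,0,0],"turn":0,"claw":0}
    - {"dp":[0,0,0],"turn":0,"claw":0}

```text
t: 4.62
eef_pos: [0.5013, -0.0195, 0.2997]
ee_rot: [-0.0, -0.076, 0.997, -0.0]
wrist_force: [-0.7, -0.1, -1.9]
gripper_width: 0.0163
grasp_force: 78.7
```

```bash
python3 - <<'E'
from h import *
plan(.436,.217,.265,.155)
E
```

```text
t 4.6167 pos [ 0.5013 -0.0195  0.2997] yaw 0.15157484364559828 F [-0.7414 -0.0946 -1.8949] M [-0.0423 -0.0168  0.0092] w 0.01630981973196279 78.70707750320435
turn deg -0.19624700327963351 tool mm [ 28.0387 243.7428  34.7287] q7 1.646535237928392
```

jog_arm:
  motion:
    - {"dp":[0.0015,0.0124,0],"turn":0,"claw":0}
    - {"dp":[0.0028,0.0244,0],"turn":0,"claw":0}
    - {"dp":[0.0028,0.0244,0],"turn":0,"claw":0}
    - {"dp":[0.0028,0.0244,0],"turn":0,"claw":0}
    - {"dp":[0.0028,0.0244,0],"turn":0,"claw":0}
    - {"dp":[0.0028,0.0244,0],"turn":0,"claw":0}
    - {"dp":[0.0028,0.0244,0],"turn":0,"claw":0}
    - {"dp":[0.0028,0.0244,0],"turn":0,"claw":0}
    - {"dp":[0.0028,0.0244,0],"turn":0,"claw":0}
    - {"dp":[0.0028,0.0244,0],"turn":-0.2,"claw":0}
    - {"dp":[0.0015,0.012,0],"turn":0,"claw":0}
    - {"dp":[0,0,0],"turn":0,"claw":0}
    - {"dp":[0,0,0],"turn":0,"claw":0}
    - {"dp":[0,0,0],"turn":0,"claw":0}
    - {"dp":[0,0,0],"turn":0,"claw":0}
    - {"dp":[0,0,0],"turn":0,"claw":0}

```text
t: 5.95
eef_pos: [0.4367, 0.2164, 0.2997]
ee_rot: [-0.0, -0.078, 0.997, -0.0]
wrist_force: [-0.7, -0.0, -2.6]
gripper_width: 0.016
grasp_force: 78.7
```

```bash
python3 - <<'E'
from h import *
plan(.436,.217,.2418,.155)
t=optics.get_image("top")[:,:,::-1];s=optics.get_image("scene")[:,:,::-1]
cv2.imwrite("pics/s2.png",np.hstack([tile(s,150,90,100,120),tile(t,110,180,100,120)]))
E
```

```text
t 5.95 pos [0.4367 0.2164 0.2997] yaw 0.15553347139431928 F [-0.6596 -0.0235 -2.6068] M [ 0.0096 -0.0617  0.0634] w 0.01603689017351831 78.69022965431213
turn deg 0.03056565938545402 tool mm [ 0.5578  0.6674 57.9165] q7 1.103251564344943
```

View pics/s2.png

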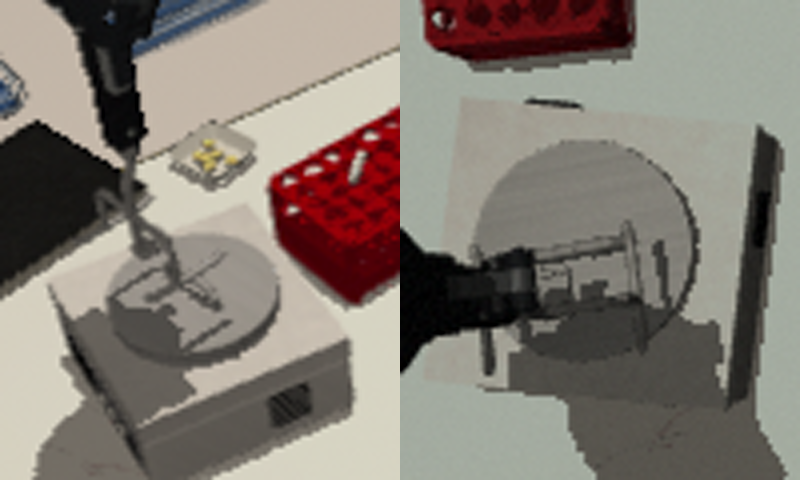

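The lifter is upright above the lid with its yaw aligned. I'll check its x offset from the visible right skid (ends near (227,222) and (243,350) in the right tile), then descend.

```bash
python3 - <<'E'
from h import *
a=back("top",(110+227/4-.4,180+222/4-.4),.158);b=back("top",(110+243/4-.4,180+350/4-.4),.158)
m=(a+b)/2;c,s=np.cos(.1555),np.sin(.1555)
print(a,b,np.linalg.norm(a-b));d=m[:2]-[.4367,.2164];print("skid mid in tcp frame",c*d[0]+s*d[1],-s*d[0]+c*d[1])
E
```

```text
[0.4769 0.1819 0.158 ] [0.4069 0.1708 0.158 ] 0.07089388399033339
skid mid in tcp frame -0.0010633383203893345 -0.04034712408573731
```

jog_arm:
  motion:
    - {"dp":[0.0005,0.0007,0.01],"turn":0,"claw":0}
    - {"dp":[0,0,0.015],"turn":0,"claw":0}
    - {"dp":[0,0,0.015],"turn":0,"claw":0}
    - {"dp":[0,0,0.01],"turn":0,"claw":0}
    - {"dp":[0,0,0.003],"turn":0,"claw":0}
    - {"dp":[0,0,0],"turn":0,"claw":0}
    - {"dp":[0,0,0],"turn":0,"claw":0}
    - {"dp":[0,0,0],"turn":0,"claw":0}
    - {"dp":[0,0,0],"turn":0,"claw":0}
    - {"dp":[0,0,0],"turn":0,"claw":0}
    - {"dp":[0,0,0],"turn":0,"claw":0}

```text
t: 6.97
eef_pos: [0.4359, 0.2181, 0.2472]
ee_rot: [0.0, -0.079, 0.997, 0.0]
wrist_force: [0.1, 0.2, -2.6]
gripper_width: 0.0161
grasp_force: 78.6
```

```bash
python3 - <<'E'
from h import *
plan(.436,.217,.2418,.155)
E
```

```text
t 6.9667 pos [0.4359 0.2181 0.2472] yaw 0.15745973348092318 F [ 0.1283  0.2286 -2.633 ] M [-0.0094 -0.05   -0.04  ] w 0.01614094276782375 78.59893441200256
turn deg 0.14093234718392111 tool mm [ 0.1082 -1.1461  5.3899] q7 1.084221708899404
```

jog_arm:
  motion:
    - {"dp":[0,-0.001,0.001],"turn":0.1,"claw":0}
    - {"dp":[0,0,0.001],"turn":0,"claw":0}
    - {"dp":[0,0,0.001],"turn":0,"claw":0}
    - {"dp":[0,0,0.001],"turn":0,"claw":0}
    - {"dp":[0,0,0],"turn":0,"claw":0}
    - {"dp":[0,0,0],"turn":0,"claw":0}
    - {"dp":[0,0,0],"turn":0,"claw":0}

```text
t: 7.55
eef_pos: [0.4359, 0.2171, 0.2428]
ee_rot: [-0.0, -0.078, 0.997, -0.0]
wrist_force: [0.3, 0.3, -1.7]
gripper_width: 0.0157
grasp_force: 78.6
```

jog_arm:
  motion:
    - {"dp":[0,0,0.0005],"turn":0,"claw":0}
    - {"dp":[0,0,0.0005],"turn":0,"claw":0}
    - {"dp":[0,0,0],"turn":0,"claw":0}
    - {"dp":[0,0,0],"turn":0,"claw":0}
    - {"dp":[0,0,0],"turn":0,"claw":0}

```text
t: 7.97
eef_pos: [0.4359, 0.2171, 0.2418]
ee_rot: [0.0, -0.078, 0.997, 0.0]
wrist_force: [0.5, 0.2, -2.4]
gripper_width: 0.016
grasp_force: 78.6
```

jog_arm:
  motion:
    - {"dp":[0,0,0.0005],"turn":0,"claw":0}
    - {"dp":[0,0,0],"turn":0,"claw":0}
    - {"dp":[0,0,0],"turn":0,"claw":0}
    - {"dp":[0,0,0],"turn":0,"claw":0}

```text
t: 8.3
eef_pos: [0.4361, 0.2172, 0.2415]
ee_rot: [0.0, -0.078, 0.997, 0.0]
wrist_force: [-0.0, 0.8, 3.1]
gripper_width: 0.0163
grasp_force: 79.3
```

jog_arm:
  motion:
    - {"dp":[0,0,0.0005],"turn":0,"claw":0}
    - {"dp":[0,0,0],"turn":0,"claw":0}
    - {"dp":[0,0,0],"turn":0,"claw":0}
    - {"dp":[0,0,0],"turn":0,"claw":0}

```text
t: 8.63
eef_pos: [0.4363, 0.2175, 0.2414]
ee_rot: [0.001, -0.078, 0.997, 0.0]
wrist_force: [-1.2, -0.0, 7.9]
gripper_width: 0.0161
grasp_force: 79.8
```

jog_arm:
  motion:
    - {"dp":[0,0,-0.0014],"turn":0,"claw":0}
    - {"dp":[0,0,0],"turn":0,"claw":0}
    - {"dp":[-0.003,0,0],"turn":0,"claw":0}
    - {"dp":[-0.003,0,0],"turn":0,"claw":0}
    - {"dp":[-0.003,0,0],"turn":0,"claw":0}
    - {"dp":[0,0,0],"turn":0,"claw":0}
    - {"dp":[0,0,0],"turn":0,"claw":0}

```text
t: 9.22
eef_pos: [0.445, 0.2185, 0.242]
ee_rot: [-0.0, -0.078, 0.997, -0.0]
wrist_force: [-0.5, 0.9, -2.6]
gripper_width: 0.0163
grasp_force: 78.6
```

jog_arm:
  motion:
    - {"dp":[-0.002,0,0],"turn":0,"claw":0}
    - {"dp":[-0.002,0,0],"turn":0,"claw":0}
    - {"dp":[-0.002,0,0],"turn":0,"claw":0}
    - {"dp":[-0.002,0,0],"turn":0,"claw":0}
    - {"dp":[-0.002,0,0],"turn":0,"claw":0}
    - {"dp":[0,0,0],"turn":0,"claw":0}
    - {"dp":[0,0,0],"turn":0,"claw":0}

```text
t: 9.8
eef_pos: [0.4548, 0.22, 0.2421]
ee_rot: [-0.0, -0.078, 0.997, -0.0]
wrist_force: [0.2, -0.3, -2.5]
gripper_width: 0.0159
grasp_force: 78.6
```

jog_arm:
  motion:
    - {"dp":[-0.0015,0,0],"turn":0,"claw":0}
    - {"dp":[-0.0015,0,0],"turn":0,"claw":0}
    - {"dp":[-0.0015,0,0],"turn":0,"claw":0}
    - {"dp":[-0.0015,0,0],"turn":0,"claw":0}
    - {"dp":[0,0,0],"turn":0,"claw":0}
    - {"dp":[0,0,0],"turn":0,"claw":0}

```text
t: 10.3
eef_pos: [0.4607, 0.2209, 0.2421]
ee_rot: [-0.0, -0.078, 0.997, -0.0]
wrist_force: [-0.1, -0.0, -1.7]
gripper_width: 0.0161
grasp_force: 78.6
```

jog_arm:
  motion:
    - {"dp":[-0.001,0,0],"turn":0,"claw":0}
    - {"dp":[0,0,0],"turn":0,"claw":0}
    - {"dp":[0,0,0],"turn":0,"claw":0}

```text
t: 10.55
eef_pos: [0.4616, 0.2211, 0.2422]
ee_rot: [0.0, -0.078, 0.997, -0.0]
wrist_force: [0.8, -0.3, -2.3]
gripper_width: 0.016
grasp_force: 78.6
```

jog_arm:
  motion:
    - {"dp":[-0.001,0,0],"turn":0,"claw":0}
    - {"dp":[0,0,0],"turn":0,"claw":0}
    - {"dp":[0,0,0],"turn":0,"claw":0}

```text
t: 10.8
eef_pos: [0.4627, 0.2213, 0.2422]
ee_rot: [0.0, -0.078, 0.997, -0.0]
wrist_force: [0.5, -0.6, -1.5]
gripper_width: 0.016
grasp_force: 78.6
```

jog_arm:
  motion:
    - {"dp":[-0.001,0,0],"turn":0,"claw":0}
    - {"dp":[0,0,0],"turn":0,"claw":0}
    - {"dp":[0,0,0],"turn":0,"claw":0}

```text
t: 11.05
eef_pos: [0.4637, 0.2214, 0.2422]
ee_rot: [0.0, -0.078, 0.997, 0.0]
wrist_force: [0.1, 0.1, -1.5]
gripper_width: 0.0165
grasp_force: 78.6
```

jog_arm:
  motion:
    - {"dp":[-0.001,0,0],"turn":0,"claw":0}
    - {"dp":[0,0,0],"turn":0,"claw":0}
    - {"dp":[0,0,0],"turn":0,"claw":0}

```text
t: 11.3
eef_pos: [0.4646, 0.2216, 0.2422]
ee_rot: [0.0, -0.078, 0.997, -0.0]
wrist_force: [0.7, -0.3, -1.4]
gripper_width: 0.0163
grasp_force: 78.6
```

jog_arm:
  motion:
    - {"dp":[-0.001,0,0],"turn":0,"claw":0}
    - {"dp":[0,0,0],"turn":0,"claw":0}
    - {"dp":[0,0,0],"turn":0,"claw":0}

```text
t: 11.55
eef_pos: [0.4654, 0.2217, 0.2421]
ee_rot: [-0.0, -0.078, 0.997, -0.0]
wrist_force: [-1.6, 0.6, -2.1]
gripper_width: 0.0159
grasp_force: 78.7
```

jog_arm:
  motion:
    - {"dp":[-0.001,0,0],"turn":0,"claw":0}
    - {"dp":[0,0,0],"turn":0,"claw":0}
    - {"dp":[0,0,0],"turn":0,"claw":0}

```text
t: 11.8
eef_pos: [0.4662, 0.2218, 0.2421]
ee_rot: [-0.0, -0.078, 0.997, -0.0]
wrist_force: [-1.8, -0.2, -1.2]
gripper_width: 0.0164
grasp_force: 78.7
```

Contact shows in Fx: the bar is against the shank. Now I'll raise slowly.

jog_arm:
  motion:
    - {"dp":[0,0,-0.001],"turn":0,"claw":0}
    - {"dp":[0,0,-0.001],"turn":0,"claw":0}
    - {"dp":[0,0,-0.001],"turn":0,"claw":0}
    - {"dp":[0,0,-0.001],"turn":0,"claw":0}
    - {"dp":[0,0,-0.001],"turn":0,"claw":0}
    - {"dp":[0,0,-0.001],"turn":0,"claw":0}
    - {"dp":[0,0,0],"turn":0,"claw":0}
    - {"dp":[0,0,0],"turn":0,"claw":0}
    - {"dp":[0,0,0],"turn":0,"claw":0}

```text
t: 12.55
eef_pos: [0.4666, 0.2218, 0.2481]
ee_rot: [0.0, -0.078, 0.997, -0.0]
wrist_force: [-0.6, 0.4, -7.0]
gripper_width: 0.0162
grasp_force: 78.4
```

jog_arm:
  motion:
    - {"dp":[0,0,-0.002],"turn":0,"claw":0}
    - {"dp":[0,0,-0.002],"turn":0,"claw":0}
    - {"dp":[0,0,-0.002],"turn":0,"claw":0}
    - {"dp":[0,0,-0.002],"turn":0,"claw":0}
    - {"dp":[0,0,-0.002],"turn":0,"claw":0}
    - {"dp":[0,0,-0.002],"turn":0,"claw":0}
    - {"dp":[0,0,-0.002],"turn":0,"claw":0}
    - {"dp":[0,0,0],"turn":0,"claw":0}
    - {"dp":[0,0,0],"turn":0,"claw":0}

```text
t: 13.3
eef_pos: [0.4666, 0.2219, 0.2623]
ee_rot: [0.0, -0.078, 0.997, 0.0]
wrist_force: [-0.1, -0.1, -6.5]
gripper_width: 0.016
grasp_force: 78.4
```

jog_arm:
  motion:
    - {"dp":[0,0,-0.003],"turn":0,"claw":0}
    - {"dp":[0,0,-0.005],"turn":0,"claw":0}
    - {"dp":[0,0,-0.006],"turn":0,"claw":0}
    - {"dp":[0,0,-0.008],"turn":0,"claw":0}
    - {"dp":[0,0,-0.008],"turn":0,"claw":0}
    - {"dp":[0,0,-0.008],"turn":0,"claw":0}
    - {"dp":[0,0,-0.006],"turn":0,"claw":0}
    - {"dp":[0,0,-0.005],"turn":0,"claw":0}
    - {"dp":[0,0,-0.003],"turn":0,"claw":0}
    - {"dp":[0,0,0],"turn":0,"claw":0}
    - {"dp":[0,0,0],"turn":0,"claw":0}
    - {"dp":[0,0,0],"turn":0,"claw":0}

```text
t: 14.3
eef_pos: [0.4664, 0.2218, 0.3139]
ee_rot: [-0.0, -0.078, 0.997, -0.0]
wrist_force: [-0.0, 0.0, -6.4]
gripper_width: 0.016
grasp_force: 78.5
```

```bash
python3 - <<'E'
from h import *
plan(.4795,-.268,.314)
E
```

```text
t 14.3 pos [0.4664 0.2218 0.3139] yaw 0.15573021944995744 F [-0.0344  0.0169 -6.4267] M [ 0.0414 -0.0025  0.0192] w 0.01604051979391072 78.50425958633423
turn deg -0.0 tool mm [  62.9977 -485.8709   -0.1392] q7 1.1271016012686446
```

jog_arm:
  motion:
    - {"dp":[0.0004,-0.003,0],"turn":0,"claw":0}
    - {"dp":[0.0008,-0.006,0],"turn":0,"claw":0}
    - {"dp":[0.0012,-0.009,0],"turn":0,"claw":0}
    - {"dp":[0.0016,-0.012,0],"turn":0,"claw":0}
    - {"dp":[0.0019,-0.015,0],"turn":0,"claw":0}
    - {"dp":[0.0023,-0.018,0],"turn":0,"claw":0}
    - {"dp":[0.0023,-0.018,0],"turn":0,"claw":0}
    - {"dp":[0.0023,-0.018,0],"turn":0,"claw":0}
    - {"dp":[0.0023,-0.018,0],"turn":0,"claw":0}
    - {"dp":[0.0023,-0.018,0],"turn":0,"claw":0}
    - {"dp":[0.0023,-0.018,0],"turn":0,"claw":0}
    - {"dp":[0.0023,-0.018,0],"turn":0,"claw":0}
    - {"dp":[0.0023,-0.018,0],"turn":0,"claw":0}
    - {"dp":[0.0023,-0.018,0],"turn":0,"claw":0}
    - {"dp":[0.0023,-0.018,0],"turn":0,"claw":0}
    - {"dp":[0.0023,-0.018,0],"turn":0,"claw":0}

```text
t: 15.63
eef_pos: [0.4728, -0.0253, 0.3143]
ee_rot: [0.0, -0.077, 0.997, -0.0]
wrist_force: [0.1, 0.2, -7.2]
gripper_width: 0.0159
grasp_force: 78.5
```

jog_arm:
  motion:
    - {"dp":[0.0023,-0.018,0],"turn":0,"claw":0}
    - {"dp":[0.0023,-0.018,0],"turn":0,"claw":0}
    - {"dp":[0.0023,-0.018,0],"turn":0,"claw":0}
    - {"dp":[0.0023,-0.018,0],"turn":0,"claw":0}
    - {"dp":[0.0023,-0.018,0],"turn":0,"claw":0}
    - {"dp":[0.0023,-0.018,0],"turn":0,"claw":0}
    - {"dp":[0.0023,-0.018,0],"turn":0,"claw":0}
    - {"dp":[0.0023,-0.018,0],"turn":0,"claw":0}
    - {"dp":[0.0023,-0.018,0],"turn":0,"claw":0}
    - {"dp":[0.0023,-0.018,0],"turn":0,"claw":0}
    - {"dp":[0.0023,-0.018,0],"turn":0,"claw":0}
    - {"dp":[0.0019,-0.015,0],"turn":0,"claw":0}
    - {"dp":[0.0016,-0.012,0],"turn":0,"claw":0}
    - {"dp":[0.0012,-0.009,0],"turn":0,"claw":0}
    - {"dp":[0.0008,-0.006,0],"turn":0,"claw":0}
    - {"dp":[0.0004,-0.003,0],"turn":0,"claw":0}
    - {"dp":[0,0,0],"turn":0,"claw":0}
    - {"dp":[0,0,0],"turn":0,"claw":0}
    - {"dp":[0,0,0],"turn":0,"claw":0}
    - {"dp":[0,0,0],"turn":0,"claw":0}

```text
t: 17.3
eef_pos: [0.4804, -0.2671, 0.3142]
ee_rot: [0.0, -0.078, 0.997, 0.0]
wrist_force: [0.1, 0.6, -6.1]
gripper_width: 0.0161
grasp_force: 78.5
```

```bash
python3 - <<'E'
from h import *
plan(.4795,-.268,.265)
cv2.imwrite("pics/t3.png",optics.get_image("top")[:,:,::-1]);cv2.imwrite("pics/s3.png",optics.get_image("scene")[:,:,::-1])
E
```

```text
t 17.3 pos [ 0.4804 -0.2671  0.3142] yaw 0.15689381486940956 F [ 0.1163  0.6223 -6.0561] M [-0.0579 -0.0406 -0.0255] w 0.01613896243162121 78.49342346191406
turn deg -0.0 tool mm [ 1.0621 -0.7099 49.2313] q7 2.1838425631831466
```

```bash
python3 - <<'E'
from h import *
t=cv2.imread("pics/t3.png");s=cv2.imread("pics/s3.png")
th=np.linspace(0,2*np.pi,200)
def ov(im,n,x,y):
    S=tile(im,x,y,100,125)
    for (cx,cy,z,r),col in(((.478,-.267,.1656,.065),(0,0,255)),((.4766,-.2669,.076,.0615),(0,255,0))):
        q=proj(n,np.c_[cx+r*np.cos(th),cy+r*np.sin(th),0*th+z]);cv2.polylines(S,[np.int32(np.round((q-[x,y]+.5)*4-.5))],True,col,1)
    return S
cv2.imwrite("pics/m4.png",np.hstack([ov(t,"top",310,180),ov(s,"scene",255,195)]))
E
```

```text
(no output)
```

View pics/m4.png

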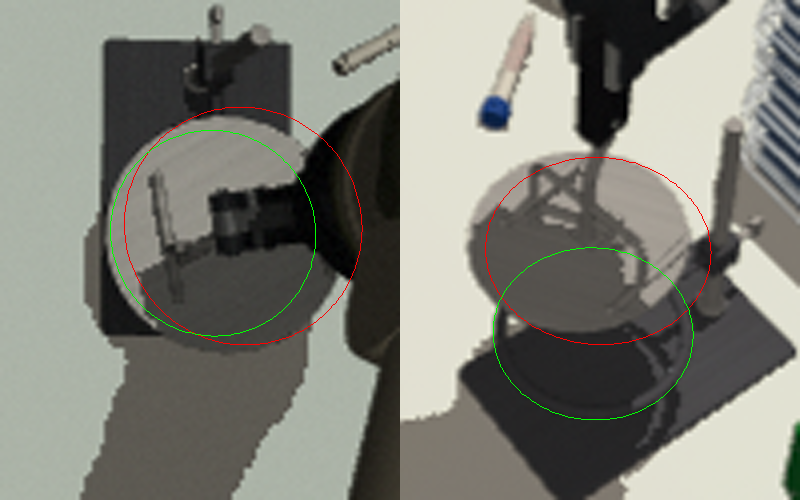

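The top tile shows the lid (left edge at 104, top 113, bottom 352) about 5 px left of and slightly below the prediction. The scene tile agrees, so the lid hangs about 10 mm towards +y. I'll measure the skid and disc numerically.

```bash
python3 - <<'E'
from h import *
from scipy.optimize import least_squares
b=lambda x,y,z:back("top",(310+x/4-.4,180+y/4-.4),z)
a,c=b(155,173,.1726),b(180,300,.1726);m=(a+c)/2-[.4804,-.2671,.1726];C,S=np.cos(.157),np.sin(.157)
print("skid len",np.linalg.norm(a-c),"yaw",np.arctan2(*(a-c)[1::-1]),"mid tcp frame",C*m[0]+S*m[1],-S*m[0]+C*m[1])
# extent fit of disc: top: left104 top113 bottom352 ; scene(-400): left67,right292,top150,bottom332
th=np.linspace(0,2*np.pi,400)
def f(p,z=.1656):
    P=np.c_[p[0]+.065*np.cos(th),p[1]+.065*np.sin(th),0*th+z+(p[2] if len(p)>2 else 0)]
    t=(proj("top",P)-[310,180]+.5)*4;s=(proj("scene",P)-[255,195]+.5)*4
    return np.array([t[:,0].min()-104,t[:,1].min()-113,t[:,1].max()-352,s[:,0].min()-67,s[:,0].max()-292,s[:,1].min()-150,s[:,1].max()-332])
for x0 in([.478,-.267],[.478,-.267,0]):
    r=least_squares(f,x0);print(r.x,r.fun)
E
```

```text
skid len 0.06994869428124963 yaw 0.18641997521938294 mid tcp frame -0.002336150273465393 0.043436134818964765
[ 0.474  -0.2552] [-1.0109  1.1707  0.1817  1.2729  0.4951 -1.8386  1.5683]
[ 0.474  -0.2552  0.0001] [-0.9732  1.1792  0.2054  1.2687  0.5029 -1.8747  1.5394]
```

The lid has slid about 10 mm along the bar but is near level. I'll compensate with the lid centre, moving slowly, and descend partway.

jog_arm:
  motion:
    - {"dp":[-0.0001,-0.0005,0],"turn":0,"claw":0}
    - {"dp":[-0.0001,-0.001,0.001],"turn":0,"claw":0}
    - {"dp":[-0.0001,-0.0015,0.002],"turn":0,"claw":0}
    - {"dp":[-0.0001,-0.0015,0.003],"turn":0,"claw":0}
    - {"dp":[-0.0001,-0.0015,0.004],"turn":0,"claw":0}
    - {"dp":[-0.0001,-0.0015,0.005],"turn":0,"claw":0}
    - {"dp":[-0.0001,-0.0015,0.005],"turn":0,"claw":0}
    - {"dp":[0,-0.0015,0.005],"turn":0,"claw":0}
    - {"dp":[0,-0.001,0.005],"turn":0,"claw":0}
    - {"dp":[0,-0.0005,0.005],"turn":0,"claw":0}
    - {"dp":[0,0,0.005],"turn":0,"claw":0}
    - {"dp":[0,0,0.005],"turn":0,"claw":0}
    - {"dp":[0,0,0.004],"turn":0,"claw":0}
    - {"dp":[0,0,0.003],"turn":0,"claw":0}
    - {"dp":[0,0,0.002],"turn":0,"claw":0}
    - {"dp":[0,0,0.001],"turn":0,"claw":0}
    - {"dp":[0,0,0],"turn":0,"claw":0}
    - {"dp":[0,0,0],"turn":0,"claw":0}
    - {"dp":[0,0,0],"turn":0,"claw":0}
    - {"dp":[0,0,0],"turn":0,"claw":0}

```text
t: 19.07
eef_pos: [0.483, -0.2797, 0.2594]
ee_rot: [0.0, -0.078, 0.997, -0.0]
wrist_force: [0.3, -0.0, -6.1]
gripper_width: 0.016
grasp_force: 78.5
```

```bash
python3 - <<'E'
from h import *
plan(.483,-.2788,.2536)
t=optics.get_image("top")[:,:,::-1];s=optics.get_image("scene")[:,:,::-1]
z=telemetry.get_obs()["eef_pos"][2]-.1536+.005
th=np.linspace(0,2*np.pi,200)
def ov(im,n,x,y):
    S=tile(im,x,y,100,125)
    for (cx,cy,z_,r),col in(((.4766,-.2669,z,.065),(0,0,255)),((.4766,-.2669,.076,.0615),(0,255,0))):
        q=proj(n,np.c_[cx+r*np.cos(th),cy+r*np.sin(th),0*th+z_]);cv2.polylines(S,[np.int32(np.round((q-[x,y]+.5)*4-.5))],True,col,1)
    return S
cv2.imwrite("pics/m5.png",np.hstack([ov(t,"top",310,180),ov(s,"scene",255,195)]))
E
```

```text
t 19.0667 pos [ 0.483  -0.2797  0.2594] yaw 0.1556941313738815 F [ 0.2997 -0.0111 -6.1477] M [-0.0754 -0.0004  0.0126] w 0.015957911630288427 78.5169267654419
turn deg -0.0 tool mm [-0.1842  0.8996  5.8282] q7 2.2145959928671743
```

View pics/m5.png

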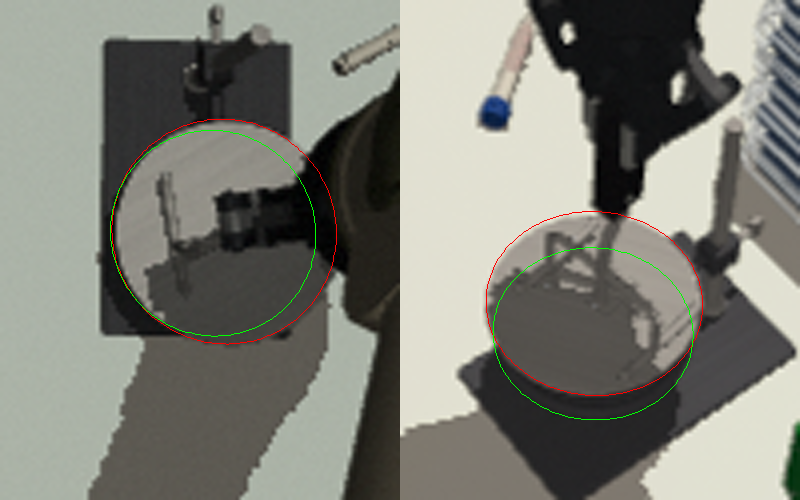

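The lid disc matches the target circle in both tiles (left edge at 113 against 112 in the top tile). I'll lower it, feeling for contact.

jog_arm:
  motion:
    - {"dp":[0,0,0.002],"turn":0,"claw":0}
    - {"dp":[0,0,0.003],"turn":0,"claw":0}
    - {"dp":[0,0,0.003],"turn":0,"claw":0}
    - {"dp":[0,0,0.002],"turn":0,"claw":0}
    - {"dp":[0,0,0.001],"turn":0,"claw":0}
    - {"dp":[0,0,0.001],"turn":0,"claw":0}
    - {"dp":[0,0,0.001],"turn":0,"claw":0}
    - {"dp":[0,0,0],"turn":0,"claw":0}
    - {"dp":[0,0,0],"turn":0,"claw":0}

```text
t: 19.92
eef_pos: [0.4829, -0.2797, 0.2462]
ee_rot: [0.0, -0.078, 0.997, -0.0]
wrist_force: [0.1, -0.6, -6.4]
gripper_width: 0.0163
grasp_force: 78.5
```

jog_arm:
  motion:
    - {"dp":[0,0,0.001],"turn":0,"claw":0}
    - {"dp":[0,0,0.001],"turn":0,"claw":0}
    - {"dp":[0,0,0.001],"turn":0,"claw":0}
    - {"dp":[0,0,0],"turn":0,"claw":0}
    - {"dp":[0,0,0],"turn":0,"claw":0}

```text
t: 20.33
eef_pos: [0.4828, -0.2796, 0.2431]
ee_rot: [-0.0, -0.078, 0.997, 0.0]
wrist_force: [-0.2, -0.0, -6.1]
gripper_width: 0.0157
grasp_force: 78.5
```

jog_arm:
  motion:
    - {"dp":[0,0,0.001],"turn":0,"claw":0}
    - {"dp":[0,0,0.001],"turn":0,"claw":0}
    - {"dp":[0,0,0.001],"turn":0,"claw":0}
    - {"dp":[0,0,0],"turn":0,"claw":0}
    - {"dp":[0,0,0],"turn":0,"claw":0}

```text
t: 20.75
eef_pos: [0.4828, -0.2796, 0.2401]
ee_rot: [-0.0, -0.078, 0.997, 0.0]
wrist_force: [0.3, 0.5, -6.8]
gripper_width: 0.0161
grasp_force: 78.5
```

jog_arm:
  motion:
    - {"dp":[0,0,0.001],"turn":0,"claw":0}
    - {"dp":[0,0,0.001],"turn":0,"claw":0}
    - {"dp":[0,0,0],"turn":0,"claw":0}
    - {"dp":[0,0,0],"turn":0,"claw":0}

```text
t: 21.08
eef_pos: [0.4828, -0.2797, 0.2381]
ee_rot: [-0.0, -0.078, 0.997, 0.0]
wrist_force: [0.3, -0.1, -6.3]
gripper_width: 0.0163
grasp_force: 78.5
```

Lid z is about .0845 with no contact, so the plug is entering. Continuing.

jog_arm:
  motion:
    - {"dp":[0,0,0.001],"turn":0,"claw":0}
    - {"dp":[0,0,0.001],"turn":0,"claw":0}
    - {"dp":[0,0,0],"turn":0,"claw":0}
    - {"dp":[0,0,0],"turn":0,"claw":0}

```text
t: 21.42
eef_pos: [0.4828, -0.2796, 0.2361]
ee_rot: [-0.0, -0.078, 0.997, 0.0]
wrist_force: [0.2, 0.1, -6.8]
gripper_width: 0.0158
grasp_force: 78.5
```

jog_arm:
  motion:
    - {"dp":[0,0,0.001],"turn":0,"claw":0}
    - {"dp":[0,0,0.001],"turn":0,"claw":0}
    - {"dp":[0,0,0],"turn":0,"claw":0}
    - {"dp":[0,0,0],"turn":0,"claw":0}

```text
t: 21.75
eef_pos: [0.4829, -0.2796, 0.2342]
ee_rot: [0.0, -0.078, 0.997, 0.0]
wrist_force: [0.6, 0.1, -5.7]
gripper_width: 0.0161
grasp_force: 78.6
```

jog_arm:
  motion:
    - {"dp":[0,0,0.001],"turn":0,"claw":0}
    - {"dp":[0,0,0],"turn":0,"claw":0}
    - {"dp":[0,0,0],"turn":0,"claw":0}

```text
t: 22.0
eef_pos: [0.4828, -0.2796, 0.2332]
ee_rot: [0.0, -0.078, 0.997, 0.0]
wrist_force: [-0.1, -0.9, -6.4]
gripper_width: 0.0164
grasp_force: 78.6
```

jog_arm:
  motion:
    - {"dp":[0,0,0.001],"turn":0,"claw":0}
    - {"dp":[0,0,0],"turn":0,"claw":0}
    - {"dp":[0,0,0],"turn":0,"claw":0}

```text
t: 22.25
eef_pos: [0.4828, -0.2797, 0.2321]
ee_rot: [-0.0, -0.078, 0.997, -0.0]
wrist_force: [1.1, 0.8, -4.9]
gripper_width: 0.0158
grasp_force: 78.6
```

jog_arm:
  motion:
    - {"dp":[0,0,0.001],"turn":0,"claw":0}
    - {"dp":[0,0,0],"turn":0,"claw":0}
    - {"dp":[0,0,0],"turn":0,"claw":0}

```text
t: 22.5
eef_pos: [0.4828, -0.2796, 0.2312]
ee_rot: [-0.0, -0.078, 0.997, 0.0]
wrist_force: [0.1, -0.3, -4.3]
gripper_width: 0.0159
grasp_force: 78.8
```

jog_arm:
  motion:
    - {"dp":[0,0,0.0005],"turn":0,"claw":0}
    - {"dp":[0,0,0],"turn":0,"claw":0}
    - {"dp":[0,0,0],"turn":0,"claw":0}

```text
t: 22.75
eef_pos: [0.483, -0.2798, 0.2309]
ee_rot: [0.0, -0.078, 0.997, -0.0]
wrist_force: [0.2, 0.6, -2.0]
gripper_width: 0.0163
grasp_force: 79.1
```

jog_arm:
  motion:
    - {"dp":[0,0,0.0005],"turn":0,"claw":0}
    - {"dp":[0,0,0.0005],"turn":0,"claw":0}
    - {"dp":[0,0,0],"turn":0,"claw":0}
    - {"dp":[0,0,0],"turn":0,"claw":0}

```text
t: 23.08
eef_pos: [0.4829, -0.2797, 0.2298]
ee_rot: [0.0, -0.078, 0.997, -0.0]
wrist_force: [-0.3, -1.1, -1.8]
gripper_width: 0.0161
grasp_force: 79.1
```

```bash
python3 - <<'E'
from h import *
plan(.483,-.2788,.227)
E
```

```text
t 23.0833 pos [ 0.4829 -0.2797  0.2298] yaw 0.15568922691234843 F [-0.2513 -1.0945 -1.8346] M [-0.099   0.0659 -0.0078] w 0.016050993063337397 79.10523176193237
turn deg -0.0 tool mm [-0.2451  0.8941  2.7502] q7 2.2207656445098833
```

Blade is unloaded. I'll shift the lifter sideways to recentre it under the bar.

jog_arm:
  motion:
    - {"dp":[0,0.001,0],"turn":0,"claw":0}
    - {"dp":[0,0.002,0],"turn":0,"claw":0}
    - {"dp":[0,0.002,0],"turn":0,"claw":0}
    - {"dp":[0,0.002,0],"turn":0,"claw":0}
    - {"dp":[0,0.001,0],"turn":0,"claw":0}
    - {"dp":[0,0.001,0],"turn":0,"claw":0}
    - {"dp":[0,0,0],"turn":0,"claw":0}
    - {"dp":[0,0,0],"turn":0,"claw":0}
    - {"dp":[0,0,0],"turn":0,"claw":0}

```text
t: 23.83
eef_pos: [0.4813, -0.2707, 0.2297]
ee_rot: [-0.0, -0.078, 0.997, 0.0]
wrist_force: [-2.0, -0.6, -1.5]
gripper_width: 0.0161
grasp_force: 79.1
```

```bash
python3 - <<'E'
from h import *
plan(.483,-.2788,.227)
t=optics.get_image("top")[:,:,::-1];s=optics.get_image("scene")[:,:,::-1]
th=np.linspace(0,2*np.pi,200)
def ov(im,n,x,y):
    S=tile(im,x,y,100,125)
    q=proj(n,np.c_[.4766+.065*np.cos(th),-.2669+.065*np.sin(th),0*th+.083]);cv2.polylines(S,[np.int32(np.round((q-[x,y]+.5)*4-.5))],True,(0,0,255),1)
    return S
cv2.imwrite("pics/m6.png",np.hstack([ov(t,"top",310,180),ov(s,"scene",255,195)]))
E
```

```text
t 23.8333 pos [ 0.4813 -0.2707  0.2297] yaw 0.15568200940455182 F [-2.0067 -0.6098 -1.4609] M [-0.5153  0.6045 -0.0181] w 0.01607184202870008 79.13029074668884
turn deg -0.0 tool mm [-0.4039 -8.2805  2.6886] q7 2.2061537484092746
```

View pics/m6.png

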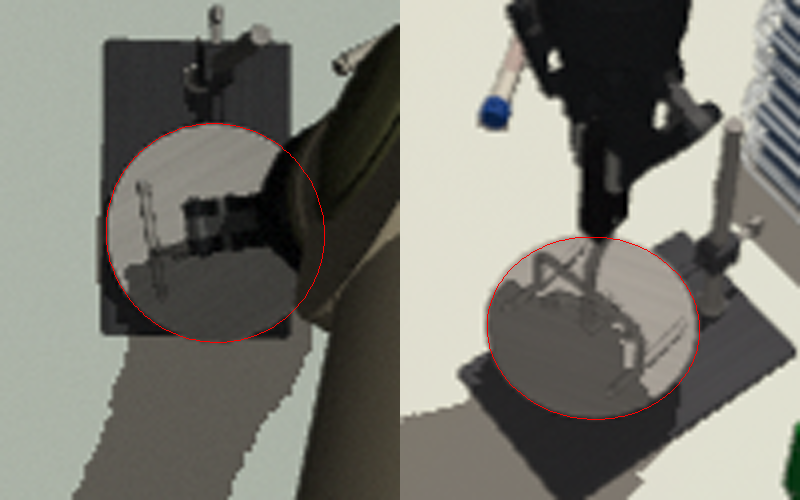

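The lid sits flat in the ring on the target circle in both tiles. The Fx of -2 N suggests the shank touches a slightly yawed bar, so I'll back off 1.5 mm, dwell, then lower to feel for the skids.

jog_arm:
  motion:
    - {"dp":[0.001,0,0],"turn":0,"claw":0}
    - {"dp":[0.001,0,0],"turn":0,"claw":0}
    - {"dp":[0,0,0],"turn":0,"claw":0}
    - {"dp":[0,0,0],"turn":0,"claw":0}
    - {"dp":[0,0,0],"turn":0,"claw":0}
    - {"dp":[0,0,0.001],"turn":0,"claw":0}
    - {"dp":[0,0,0.001],"turn":0,"claw":0}
    - {"dp":[0,0,0],"turn":0,"claw":0}
    - {"dp":[0,0,0],"turn":0,"claw":0}
    - {"dp":[0,0,0],"turn":0,"claw":0}

```text
t: 24.77
eef_pos: [0.4796, -0.2711, 0.2277]
ee_rot: [0.0, -0.078, 0.997, -0.0]
wrist_force: [-0.0, 0.2, 0.2]
gripper_width: 0.0162
grasp_force: 79.3
```

jog_arm:
  motion:
    - {"dp":[0,0,0.0005],"turn":0,"claw":0}
    - {"dp":[0,0,0],"turn":0,"claw":0}
    - {"dp":[0,0,0],"turn":0,"claw":0}

```text
t: 25.02
eef_pos: [0.4798, -0.2712, 0.2276]
ee_rot: [0.0, -0.078, 0.997, -0.0]
wrist_force: [-1.0, 0.5, 3.8]
gripper_width: 0.0161
grasp_force: 79.8
```

jog_arm:
  motion:
    - {"dp":[0,0,0.0005],"turn":0,"claw":0}
    - {"dp":[0,0,0],"turn":0,"claw":0}
    - {"dp":[0,0,0],"turn":0,"claw":0}

```text
t: 25.27
eef_pos: [0.48, -0.2712, 0.2275]
ee_rot: [0.001, -0.078, 0.997, -0.0]
wrist_force: [-0.6, 1.5, 9.2]
gripper_width: 0.0161
grasp_force: 80.7
```

jog_arm:
  motion:
    - {"dp":[0,0,-0.0014],"turn":0,"claw":0}
    - {"dp":[0,0,0],"turn":0,"claw":0}
    - {"dp":[0,0,0],"turn":0,"claw":0}
    - {"dp":[0.001,0,0],"turn":0,"claw":0}
    - {"dp":[0.001,0,0],"turn":0,"claw":0}
    - {"dp":[0.001,0,0],"turn":0,"claw":0}
    - {"dp":[0.001,0,0],"turn":0,"claw":0}
    - {"dp":[0,0,0],"turn":0,"claw":0}
    - {"dp":[0,0,0],"turn":0,"claw":0}

```text
t: 26.02
eef_pos: [0.4754, -0.2717, 0.228]
ee_rot: [-0.0, -0.078, 0.997, 0.0]
wrist_force: [-0.1, 0.4, -2.4]
gripper_width: 0.0162
grasp_force: 79.1
```

jog_arm:
  motion:
    - {"dp":[0.001,0,0],"turn":0,"claw":0}
    - {"dp":[0.001,0,0],"turn":0,"claw":0}
    - {"dp":[0.001,0,0],"turn":0,"claw":0}
    - {"dp":[0.001,0,0],"turn":0,"claw":0}
    - {"dp":[0,0,0],"turn":0,"claw":0}
    - {"dp":[0,0,0],"turn":0,"claw":0}

```text
t: 26.52
eef_pos: [0.4715, -0.2724, 0.2281]
ee_rot: [0.0, -0.078, 0.997, -0.0]
wrist_force: [-0.3, -0.1, -1.8]
gripper_width: 0.0161
grasp_force: 79.1
```

jog_arm:
  motion:
    - {"dp":[0.0015,0,0],"turn":0,"claw":0}
    - {"dp":[0.0015,0,0],"turn":0,"claw":0}
    - {"dp":[0.0015,0,0],"turn":0,"claw":0}
    - {"dp":[0.0015,0,0],"turn":0,"claw":0}
    - {"dp":[0,0,0],"turn":0,"claw":0}
    - {"dp":[0,0,0],"turn":0,"claw":0}

```text
t: 27.02
eef_pos: [0.4656, -0.2733, 0.2282]
ee_rot: [0.0, -0.078, 0.997, -0.0]
wrist_force: [0.5, 0.3, -2.1]
gripper_width: 0.0159
grasp_force: 79.1
```

jog_arm:
  motion:
    - {"dp":[0.002,0,0],"turn":0,"claw":0}
    - {"dp":[0.002,0,0],"turn":0,"claw":0}
    - {"dp":[0.002,0,0],"turn":0,"claw":0}
    - {"dp":[0.002,0,0],"turn":0,"claw":0}
    - {"dp":[0.003,0,0],"turn":0,"claw":0}
    - {"dp":[0.003,0,0],"turn":0,"claw":0}
    - {"dp":[0.003,0,0],"turn":0,"claw":0}
    - {"dp":[0.002,0,0],"turn":0,"claw":0}
    - {"dp":[0,0,0],"turn":0,"claw":0}
    - {"dp":[0,0,0],"turn":0,"claw":0}
    - {"dp":[0,0,-0.001],"turn":0,"claw":0}
    - {"dp":[0,0,-0.001],"turn":0,"claw":0}
    - {"dp":[0,0,-0.001],"turn":0,"claw":0}
    - {"dp":[0,0,-0.001],"turn":0,"claw":0}
    - {"dp":[0,0,-0.001],"turn":0,"claw":0}
    - {"dp":[0,0,0],"turn":0,"claw":0}
    - {"dp":[0,0,0],"turn":0,"claw":0}

```text
t: 28.43
eef_pos: [0.4469, -0.2762, 0.2332]
ee_rot: [0.0, -0.078, 0.997, -0.0]
wrist_force: [0.4, 0.4, -2.2]
gripper_width: 0.016
grasp_force: 79.1
```

Unhooked. Now I'll carry the lifter back to its original spot and yaw.

jog_arm:
  motion:
    - {"dp":[0,0,-0.01],"turn":0,"claw":0}
    - {"dp":[0,0,-0.02],"turn":0,"claw":0}
    - {"dp":[0,0,-0.02],"turn":0,"claw":0}
    - {"dp":[0,0,-0.02],"turn":0,"claw":0}
    - {"dp":[0,0,-0.01],"turn":0,"claw":0}
    - {"dp":[0,0,0],"turn":5.2,"claw":0}
    - {"dp":[0,0,0],"turn":5.3,"claw":0}
    - {"dp":[0,0,0],"turn":5.3,"claw":0}
    - {"dp":[0,0,0],"turn":0,"claw":0}
    - {"dp":[0,0,0],"turn":0,"claw":0}

```text
t: 29.27
eef_pos: [0.4468, -0.2761, 0.3131]
ee_rot: [-0.0, 0.058, 0.998, -0.0]
wrist_force: [0.2, 0.2, -1.9]
gripper_width: 0.0163
grasp_force: 79.2
```

```bash
python3 - <<'E'
from h import *
plan(.5017,-.0193,.146,-.1217)
E
```

```text
t 29.2667 pos [ 0.4468 -0.2761  0.3131] yaw -0.11703139374858651 F [ 0.2445  0.1835 -1.9377] M [-0.0375 -0.002  -0.0356] w 0.01632506266359346 79.15882587432861
turn deg 0.2674914344143853 tool mm [-23.3004 261.5149 167.1453] q7 1.9695061598350503
```

jog_arm:
  motion:
    - {"dp":[-0.001,0.0105,0],"turn":0.3,"claw":0}
    - {"dp":[-0.0018,0.0209,0],"turn":0,"claw":0}
    - {"dp":[-0.0018,0.0209,0],"turn":0,"claw":0}
    - {"dp":[-0.0018,0.0209,0],"turn":0,"claw":0}
    - {"dp":[-0.0018,0.0209,0],"turn":0,"claw":0}
    - {"dp":[-0.0019,0.0209,0],"turn":0,"claw":0}
    - {"dp":[-0.0019,0.0209,0],"turn":0,"claw":0}
    - {"dp":[-0.0019,0.0209,0],"turn":0,"claw":0}
    - {"dp":[-0.0019,0.0209,0],"turn":0,"claw":0}
    - {"dp":[-0.0019,0.0209,0],"turn":0,"claw":0}
    - {"dp":[-0.0019,0.0209,0],"turn":0,"claw":0}
    - {"dp":[-0.0019,0.0209,0],"turn":0,"claw":0}
    - {"dp":[-0.0018,0.0209,0],"turn":0,"claw":0}
    - {"dp":[0,0,0],"turn":0,"claw":0}
    - {"dp":[0,0,0],"turn":0,"claw":0}
    - {"dp":[0,0,0],"turn":0,"claw":0}
    - {"dp":[0,0,0],"turn":0,"claw":0}

```text
t: 30.68
eef_pos: [0.5023, -0.0209, 0.3131]
ee_rot: [-0.0, 0.063, 0.998, -0.0]
wrist_force: [0.2, -1.1, -2.0]
gripper_width: 0.0161
grasp_force: 79.2
```

```bash
python3 - <<'E'
from h import *
plan(.5017,-.0193,.146,-.1217)
E
```

```text
t 30.6833 pos [ 0.5023 -0.0209  0.3131] yaw -0.12559697610861437 F [ 0.2021 -1.1103 -2.0038] M [-0.0306  0.0319 -0.0277] w 0.01612558052394993 79.1816782951355
turn deg -0.22328028388691815 tool mm [  0.8111   1.5398 167.071 ] q7 1.3942110918770683
```

jog_arm:
  motion:
    - {"dp":[0.0008,0.0015,0.01],"turn":-0.2,"claw":0}
    - {"dp":[0,0,0.02],"turn":0,"claw":0}
    - {"dp":[0,0,0.025],"turn":0,"claw":0}
    - {"dp":[0,0,0.025],"turn":0,"claw":0}
    - {"dp":[0,0,0.025],"turn":0,"claw":0}
    - {"dp":[0,0,0.02],"turn":0,"claw":0}
    - {"dp":[0,0,0.015],"turn":0,"claw":0}
    - {"dp":[0,0,0.01],"turn":0,"claw":0}
    - {"dp":[0,0,0.007],"turn":0,"claw":0}
    - {"dp":[0,0,0.004],"turn":0,"claw":0}
    - {"dp":[0,0,0],"turn":0,"claw":0}
    - {"dp":[0,0,0],"turn":0,"claw":0}
    - {"dp":[0,0,0],"turn":0,"claw":0}
    - {"dp":[0,0,0],"turn":0,"claw":0}

```text
t: 31.85
eef_pos: [0.5024, -0.0183, 0.1528]
ee_rot: [0.001, 0.061, 0.998, 0.0]
wrist_force: [0.4, 0.2, -1.4]
gripper_width: 0.016
grasp_force: 79.1
```

jog_arm:
  motion:
    - {"dp":[0,0,0.001],"turn":0,"claw":0}
    - {"dp":[0,0,0.001],"turn":0,"claw":0}
    - {"dp":[0,0,0.001],"turn":0,"claw":0}
    - {"dp":[0,0,0.001],"turn":0,"claw":0}
    - {"dp":[0,0,0],"turn":0,"claw":0}
    - {"dp":[0,0,0],"turn":0,"claw":0}
    - {"dp":[0,0,0],"turn":0,"claw":0}

```text
t: 32.43
eef_pos: [0.502, -0.0183, 0.1481]
ee_rot: [-0.0, 0.061, 0.998, -0.0]
wrist_force: [-0.2, 0.5, -2.6]
gripper_width: 0.0167
grasp_force: 79.1
```

jog_arm:
  motion:
    - {"dp":[0,0,0.0005],"turn":0,"claw":0}
    - {"dp":[0,0,0.0005],"turn":0,"claw":0}
    - {"dp":[0,0,0],"turn":0,"claw":0}
    - {"dp":[0,0,0],"turn":0,"claw":0}
    - {"dp":[0,0,0],"turn":0,"claw":0}

```text
t: 32.85
eef_pos: [0.502, -0.0183, 0.1471]
ee_rot: [0.0, 0.061, 0.998, -0.0]
wrist_force: [-0.1, 0.3, -1.4]
gripper_width: 0.0163
grasp_force: 79.1
```

jog_arm:
  motion:
    - {"dp":[0,0,0.0005],"turn":0,"claw":0}
    - {"dp":[0,0,0.0005],"turn":0,"claw":0}
    - {"dp":[0,0,0.0005],"turn":0,"claw":0}
    - {"dp":[0,0,0],"turn":0,"claw":0}
    - {"dp":[0,0,0],"turn":0,"claw":0}
    - {"dp":[0,0,0],"turn":0,"claw":0}

```text
t: 33.35
eef_pos: [0.502, -0.0183, 0.1456]
ee_rot: [0.0, 0.061, 0.998, -0.0]
wrist_force: [0.8, 0.3, -2.3]
gripper_width: 0.0165
grasp_force: 79.1
```

jog_arm:
  motion:
    - {"dp":[0,0,0.0005],"turn":0,"claw":0}
    - {"dp":[0,0,0.0003],"turn":0,"claw":0}
    - {"dp":[0,0,0],"turn":0,"claw":0}
    - {"dp":[0,0,0],"turn":0,"claw":0}
    - {"dp":[0,0,0],"turn":0,"claw":0}

```text
t: 33.77
eef_pos: [0.502, -0.0182, 0.1448]
ee_rot: [0.0, 0.061, 0.998, 0.0]
wrist_force: [0.5, -0.1, -2.3]
gripper_width: 0.016
grasp_force: 79.3
```

jog_arm:
  motion:
    - {"dp":[0,0,0.0005],"turn":0,"claw":0}
    - {"dp":[0,0,0],"turn":0,"claw":0}
    - {"dp":[0,0,0],"turn":0,"claw":0}
    - {"dp":[0,0,0],"turn":0,"claw":0}

```text
t: 34.1
eef_pos: [0.5023, -0.0181, 0.1446]
ee_rot: [0.0, 0.061, 0.998, 0.0]
wrist_force: [-0.9, 1.2, 5.2]
gripper_width: 0.0163
grasp_force: 80.1
```

On the bench. Releasing and backing straight up.

jog_arm:
  motion:
    - {"dp":[0,0,-0.0004],"turn":0,"claw":0}
    - {"dp":[0,0,0],"turn":0,"claw":0.2}
    - {"dp":[0,0,0],"turn":0,"claw":0.3}
    - {"dp":[0,0,0],"turn":0,"claw":0.5}
    - {"dp":[0,0,0],"turn":0,"claw":0.7}
    - {"dp":[0,0,0],"turn":0,"claw":1}
    - {"dp":[0,0,0],"turn":0,"claw":1}
    - {"dp":[0,0,0],"turn":0,"claw":1}
    - {"dp":[0,0,0],"turn":0,"claw":1}
    - {"dp":[0,0,-0.01],"turn":0,"claw":1}
    - {"dp":[0,0,-0.02],"turn":0,"claw":1}
    - {"dp":[0,0,-0.02],"turn":0,"claw":1}
    - {"dp":[0,0,-0.03],"turn":0,"claw":1}
    - {"dp":[0,0,-0.03],"turn":0,"claw":1}
    - {"dp":[0,0,-0.02],"turn":0,"claw":1}
    - {"dp":[0,0,0],"turn":0,"claw":1}
    - {"dp":[0,0,0],"turn":0,"claw":1}

```text
t: 35.52
eef_pos: [0.5024, -0.0183, 0.2763]
ee_rot: [0.002, 0.061, 0.998, 0.0]
wrist_force: [-0.0, -0.0, -1.0]
gripper_width: 0.0854
grasp_force: 0.0
```

```bash
python3 - <<'E'
from h import *
plan(.502,-.018,.26)
s=optics.get_image("scene")[:,:,::-1]
cv2.imwrite("pics/f.png",tile(s,200,150,190,140))
E
```

```text
t 35.5167 pos [ 0.5024 -0.0183  0.2763] yaw -0.12183296490334768 F [-0.0003 -0.018  -1.0021] M [ 0.0415  0.0405 -0.0451] w 0.08543158969561167 0.0
turn deg -0.0 tool mm [ 0.4143  0.2121 16.2985] q7 1.3966183350761199
```

View pics/f.png

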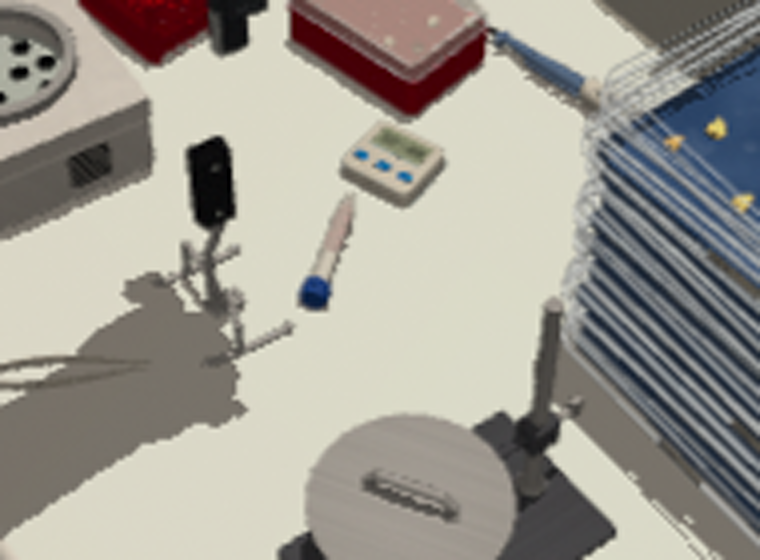

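The lifter stands upright at (210,250), the lid sits flat in the ring at (410,490), and the timer, tube and forceps are undisturbed. Handing in.

```bash
python3 -c "
from rig import manip
print(manip.job_done())"
```

```text
the job is handed in; nothing more can be done
None
```

The lid sits flat in the support ring, the lifter stands upright on the bench clear of it, and the job was handed in at about 36 s; the hand-in returned no verdict.

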